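Seat the relay and snap down the connection box cover

ROBOT

A 7-joint arm with a two-finger parallel gripper is mounted at the origin on the work surface; the furniture and walls round the work are solid. World frame = base frame: x ahead of the robot, y to its left, z up, the work surface at z = 0. Lengths are in m, angles in rad, forces in N, time in s.
With the tool pointing down it reaches from about 0.4 to 0.875 m from the base axis. Payload 19.3 kg.
Tool frame: the origin (TCP) lies at the very end of the fingers, on their centre line; the grasp point (between the pads) lies 19 mm behind it; z points along the fingers, y is the direction in which the jaws open and shut (so a half turn about z gives the same grasp; the last joint's range is limited). The gripper opens to 85 mm and grips with 20 to 120 N. Pads are 22 mm wide; open, the fingers measure 114 mm over their backs; the gripper's body (76 mm by 85 mm) begins 54 mm behind the grasp point. The pads swing forward as they close: fully open they stand 13 mm farther back than shut.
Start: joints at [-1.237, 0.521, -0.036, 1.599, 0.021, 1.021, -0.113], TCP at [0.246, 0.575, 0.231] pointing down, gripper open.
Joint ranges: [-2.91, 2.91], [-0.3, 2.13], [-1.5, 1.42], [0.17, 2.43], [-1.26, 4.41], [0.16, 1.93], [-2.52, 2.52]. Speed limits (rad/s): [1.89, 1.89, 2.39, 2.39, 3.01, 3.01, 3.01].

INTERFACE

Orientations are given as [roll, pitch, yaw] about the fixed x, y, z axes, in that order (R = Rz(yaw) Ry(pitch) Rx(roll)).
In Python, from workcell import bot gives the robot as it stands.
- The arm moves only by the tool carry_out, never from a script. Its argument "targets" is a list of rows, each a list of 7 numbers: the shift along the tool's x, y, z in mm, then the turn, a rotation vector about the tool's x, y, z in units of 6 degrees (1.0 is 6 degrees), then the closure in counts, from 0 (fully open) to 255 (shut). A call has 1 to 5 rows; each row shifts and turns the commanded pose from where the row before left it, along the tool's axes as they then stand; what a row does not reach is not made up. A row lasts 1/12 s, in which the tool goes at most 41.7 mm and 7.16 degrees, less where a joint would pass 70% of its speed; a pose out of reach is approached as far as the arm can. A call is refused whole if a number of a shift passes 41.7 or a number of a turn 1, either way. A call with a gripper value outside its range is refused whole. The fingers move at their own pace and stop on an object; "force" is the grip in N (left out, the last holds). Time passes only in rows, so rows that do not move let the fingers close. It gives the time, the measured TCP pose, the force and the opening at its end, in the units of the state.
- bot.observe(): the state, without advancing time (a new reading comes with each control period).
- bot.grab_frame(name): name is "side" or "top"; returns a dict with "color" (384x512x3 uint8, red, green, blue), "z_map" (384x512 float32, m along the optical axis (not along the pixel's ray), 0 where there is no reading), "K" (3x3 intrinsics, pixels), "cam_to_world" (4x4, takes a point from camera to world coordinates). Camera axes: x right, y down, z forward; pixel columns grow to the right and rows downward; lengths in m; the calibration is good to about 2 mm. A picture is of the moment at which its call begins.
- bot.job_done(): hands the job in, once; it reports no verdict.
The state is a dict: "clock": time; "qpos": joint angles; "qd": joint speeds; "joint_efforts": joint torques, N m; "position": TCP position; "tool_rot": TCP orientation; "force": force on the tool from outside, world axes, zero at the start; "moment": the same for the moment, N m; "grip_width": finger opening in m.
Only numpy, scipy, OpenCV 4.12 (cv2) and the standard library are available. Lean on these libraries where they do the work, as an engineer would, in place of code of your own. Each camera call takes 0.05 s, during which the arm holds its last target. There are 200 camera calls.

TASK

Close up the grey connection box: first push the orange relay in it all the way down into its socket, then fit the blue cover, grip rib upward, on the box and press it down until both black end catches snap over it. After the snap keep pressing the cover firmly down so that the rubber seal stays well squeezed, and finish like that, still pushing on the cover. Do not knock over or shove the other things on the bench.

Things in the scene. Friction and masses are not known exactly. Their poses are not given: they have to be found in the camera images.
- box: Grey connection box fixed to the bench, open on top. Origin: centre of its underside, on the bench; x along its length, z up. Foot plate 156 (x) x 84 x 6 mm; walls 86 x 60 mm outside, 78 x 52 mm inside, top at z = 40 mm, with a black rubber seal ring on them, free top z = 45 mm. Black spring catches at both short ends, guide ears on the long sides.
- box_rim (a point): Centre of the box opening, 45 mm above the bench (free seal top). Four guide ears, at x = -24 and +24 mm of the box, have inner faces at y = -33.5 and +33.5 mm, upright to 54 mm above the bench, flared outward above to 63 mm; the cover goes between them. Snapped and left alone, the cover's underside rests at 44 mm above the bench; it can be pressed on to 40 mm against the seal.
- relay_top (a point): Centre of the flat top (32 mm along the box's x, 26 mm across) of the orange plug-in relay in the middle of the box. It starts 47 to 51 mm above the bench and is home at 37 mm, 8 mm below the seal's top. Push it with the closed fingertips.
- relay (a joint): How far the relay is pushed in, in m: 0 fully proud, 0.014 home on the hard stop (0.0125 or more is home). Starts at 0 to 0.004. Slides straight down against about 5 N of friction (push with 8 N or more) and stays where it is left. The cover cannot push it fully home.
- cover: Loose blue cover, about 60 g, flat on the bench, rib up. Plate 90 (x) x 64 (y) x 4 mm; grip rib 50 (x) x 20 (y) mm in its middle, from 4 to 26 mm above the underside. Origin: centre of the underside; x along the length, z up. Its x goes along the box's x, either way round. Grip the rib across its 20 mm; hold it so, or push on the rib's top, to snap it down.
- cover_rib (a point): Centre of the top of the cover's grip rib, 26 mm above the cover's underside.
- catch_front (a joint): Outward deflection in m of the black catch at the box's -x end: 0 at rest, 0.001 to 0.004 while the cover passes, below 0.0013 again when snapped. 18 mm wide (y), top 62 mm above the bench; its inner side is a ramp, 48.5 mm from the box's middle at the top, 42.5 mm at the hook tip; hook underside 48 mm above the bench.
- catch_back (a joint): The same for the catch at the +x end. The cover's underside meets both ramps about 54 mm above the bench. Pressing on takes 8 to 16 N down the ramps, dips to 4 to 7 N past the tips, climbs to 10 to 22 N as the plate's edge scrapes by and meets the seal (one catch may snap first), then drops suddenly to 0 to 4 N when both have snapped; keep pressing from there.
- seal (a joint): Squeeze of the rubber seal in m: 0 free, about 0.001 under a latched cover that is left alone, 0.005 bottomed on the wall. Spring of 2500 N/m: pressing with 10 to 20 N squeezes it 0.004 to 0.005.
- flux_bottle: Bystander: white bottle with red pointed cap, 53 mm wide, 156 mm tall; loose, origin at the centre of its underside.
- varnish_tin: Bystander: red tin, 70 mm wide, 79 mm tall; loose, origin at the centre of its underside.
- tape_yellow: Bystander: yellow tape roll, 62 mm wide, 18 mm tall; loose, origin at the centre of its underside.
Mind the look-alikes: they are no part of the job. There is more than one size of the box; the job needs the larger.

How it is judged:
By the outcome, as a careful person would: the job done as asked, in the order asked, and still so for the second after the job is handed in, while the arm keeps its last pose, push and grip.
It also fails if it takes over 48 s, if anything falls off the work surface, if the arm or the gripper's body presses on something with over 40 N, if the wrist force passes 120 N, or if a joint passes its speed limit or range.

## Working session

There is one attempt and no reset: what is moved stays moved. The work goes in short steps, Python scripts to look and compute and a tool call to move; the robot and the scene stay as the last step left them, time stands still between calls to the robot, and variables do not carry over. Pictures are saved under pics/ and viewed, about 8 in all and at most 12, crops included, and the job is handed in when it is done.

Besides the shell and the picture viewer there is one more tool, called after ">>>" by a JSON object that holds its "method" and its "body". carry_out: Moves the arm, as the interface text tells. Its arguments: {"type":"object","properties":{"targets":{"type":"array","items":{"type":"array","items":{"type":"number"}}},"force":{"type":"number"}},"required":["targets"]}

```bash
mkdir -p pics; cat > h.py <<'E'
import numpy as np, cv2
from workcell import bot
def grab(n):
    f=bot.grab_frame(n); K=f["K"];z=f["z_map"];T=f["cam_to_world"]
    v,u=np.mgrid[:z.shape[0],:z.shape[1]]
    P=np.stack([(u-K[0,2])*z/K[0,0],(v-K[1,2])*z/K[1,1],z],-1)@T[:3,:3].T+T[:3,3]
    P[z==0]=np.nan
    return f["color"],P,f
def save(c,p): cv2.imwrite(p,cv2.cvtColor(c,cv2.COLOR_RGB2BGR))
E
python3 - <<'E'
from h import *
ims=[]
for n in("top","side"):
    c,P,f=grab(n); save(c,f"pics/{n}0.png"); np.savez(f"{n}0.npz",c=c,P=P); print(n,f["cam_to_world"].round(3).tolist(),f["K"][0,0])
print(bot.observe())
E
```

```text
top [[0.016, -0.994, 0.104, 0.555], [-0.999, -0.013, 0.029, 0.083], [-0.028, -0.104, -0.994, 1.027], [0.0, 0.0, 0.0, 1.0]] 409.1144961607338
side [[-0.907, -0.184, 0.379, 0.349], [-0.421, 0.385, -0.821, 0.79], [0.005, -0.904, -0.427, 0.446], [0.0, 0.0, 0.0, 1.0]] 366.0150701061691
{'clock': 0.1, 'qpos': array([-1.23719501,  0.52196551, -0.0362997 ,  1.59993909,  0.02122856,
        1.02111981, -0.11280618]), 'qd': array([-0.00030773, -0.00069424,  0.00099695, -0.00045356, -0.00032667,
       -0.00170088, -0.00131315]), 'joint_efforts': array([ 2.72127829e-03, -9.28485990e+01,  1.98320501e+00, -3.70540452e+01,
        1.79753546e-02,  5.19229521e-03,  5.02976775e-06]), 'position': array([0.24550744, 0.57443142, 0.23078096]), 'tool_rot': array([-3.14055218e+00,  1.11805245e-04,  2.73776491e+00]), 'force': array([ 0.67097648, -0.23636088, -0.48942483]), 'moment': array([-0.00302788,  0.04696905,  0.03184891]), 'grip_width': 0.08546192153277818}
```

View pics/top0.png

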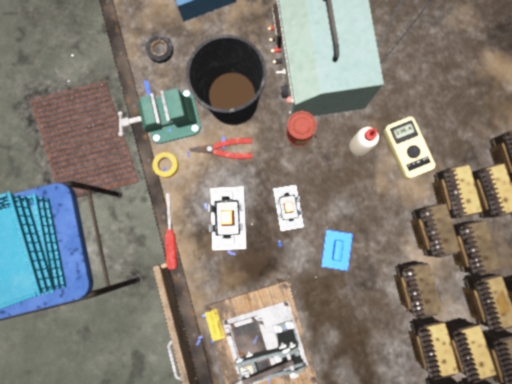

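View pics/side0.png

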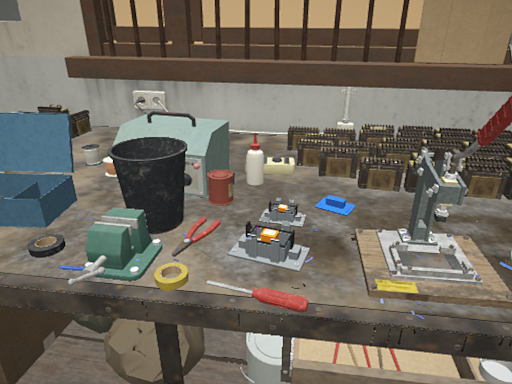

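The top view shows the large box at (228,218), the small look-alike at (289,207) and the cover at (337,250). The tin is at (301,127), the bottle at (364,141) and the yellow tape at (165,164). The side view agrees: box at (270,245), cover at (337,204).

```bash
python3 - <<'E'
from h import *
d=np.load("top0.npz");c,P=d["c"],d["P"];hsv=cv2.cvtColor(c,cv2.COLOR_RGB2HSV)
def rep(name,m,z0=-1,z1=1):
    m=m&(P[...,2]>z0)&(P[...,2]<z1); q=P[m]
    r=cv2.minAreaRect((q[:,:2]*1000).astype(np.float32)); print(name,len(q),"mean",q.mean(0).round(4),"rect",np.round(r[0],1),np.round(r[1],1),round(r[2],1),"z",np.percentile(q[:,2],[5,50,95]).round(4))
def roi(u0,u1,v0,v1):
    m=np.zeros(c.shape[:2],bool);m[v0:v1,u0:u1]=1;return m
H,S,V=[hsv[...,i] for i in range(3)]
R=roi(200,255,175,260)
rep("bench",roi(255,270,230,260))
rep("foot",R&(S<60)&(V>120),-.005,.015)
rep("walls+",R,.03,.07)
rep("catch",R,.05,.075)
rep("relay",R&(H<25)&(S>120)&(V>150),.03,.06)
rep("smallfoot",roi(270,305,180,235)&(S<60)&(V>120),-.005,.015)
C=roi(315,360,225,275)&(H>90)&(H<125)&(S>120)
rep("cover",C);rep("plate",C,-1,.013);rep("rib",C,.018,1)
rep("tin",roi(282,320,105,150),.06,.1);rep("bottle",roi(345,382,122,160),.03,.2)
rep("tape",roi(148,184,148,182)&(S>120),.008,.03)
big=cv2.resize(c[165:285,190:370],None,fx=4,fy=4,interpolation=cv2.INTER_CUBIC); save(big,"pics/z.png")
d=np.load("side0.npz");c,P=d["c"],d["P"];hsv=cv2.cvtColor(c,cv2.COLOR_RGB2HSV);H,S,V=[hsv[...,i] for i in range(3)]
rep("S cover",roi(310,362,190,220)&(H>90)&(H<125)&(S>120));rep("S rib",roi(310,362,190,220)&(H>90)&(H<125)&(S>120),.02,1)
rep("S relay",roi(240,300,220,250)&(H<25)&(S>120)&(V>150),.03,.06)
E
```

```text
bench 450 mean [5.337e-01 1.009e-01 3.000e-04] rect [533.8 101. ] [71.9 35. ] 0.8 z [-0.0028  0.0003  0.003 ]
foot 2916 mean [0.6197 0.1912 0.003 ] rect [602.3 190.8] [212.1 138.1] 1.1 z [-0.0023  0.0023  0.0093]
walls+ 577 mean [0.5997 0.1907 0.0488] rect [600.6 191.3] [109.2  99. ] 51.3 z [0.0326 0.0496 0.0626]
catch 274 mean [0.6009 0.1909 0.0561] rect [598.3 188.3] [101.1  88.1] 13.7 z [0.0507 0.0547 0.0635]
relay 19 mean [0.5914 0.1812 0.0421] rect [592.1 179.8] [16.  35.7] 56.2 z [0.032  0.0427 0.0508]
smallfoot 1208 mean [0.6307 0.038  0.0027] rect [628.9  39.3] [136.4  86. ] 0.7 z [-0.0022  0.0023  0.0095]
cover 993 mean [ 0.5242 -0.0829  0.0075] rect [524.1 -83.6] [67.5 92.9] 81.8 z [0.0004 0.0043 0.0268]
plate 818 mean [ 0.5243 -0.0833  0.0038] rect [524.1 -83.6] [67.5 92.9] 81.8 z [0.     0.0037 0.0074]
rib 168 mean [ 0.5237 -0.0814  0.0255] rect [523.4 -81.8] [20.5 49.5] 82.2 z [0.0215 0.0258 0.029 ]
tin 799 mean [0.8235 0.0101 0.0768] rect [824.5   8.6] [71.1 82.6] 81.1 z [0.0683 0.0764 0.0887]
bottle 532 mean [ 0.7786 -0.1329  0.0933] rect [ 783.8 -138.3] [51.6 47.7] 51.3 z [0.0427 0.0977 0.1289]
tape 246 mean [0.7262 0.351  0.0179] rect [728.7 350. ] [59.7 59.2] 61.0 z [0.0128 0.0183 0.0209]
S cover 472 mean [ 0.524  -0.0748  0.0086] rect [525.1 -96.8] [94.9 95.6] 81.0 z [0.0011 0.0038 0.0249]
S rib 84 mean [ 0.5241 -0.0797  0.0239] rect [524.6 -81.6] [22.4 48. ] 81.9 z [0.0212 0.0242 0.0256]
S relay 115 mean [0.6004 0.1936 0.0446] rect [602.2 180.5] [34.8 50.4] 21.2 z [0.0353 0.0461 0.0504]
```

View pics/z.png

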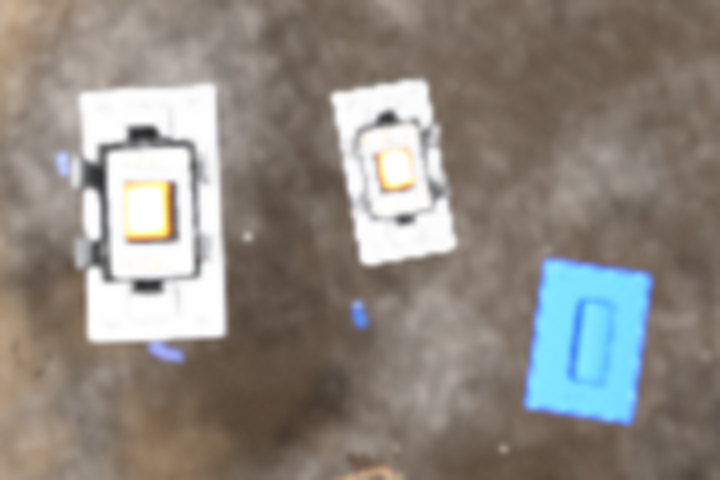

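```bash
python3 - <<'E'
from h import *
d=np.load("top0.npz");c=d["c"]
_,_,f=grab("top");K=f["K"];T=f["cam_to_world"]
def onplane(uv,z):
    r=np.c_[(uv[:,0]-K[0,2])/K[0,0],(uv[:,1]-K[1,2])/K[1,1],np.ones(len(uv))]@T[:3,:3].T
    return T[:3,3]+r*((z-T[2,3])/r[:,2])[:,None]
def fit(name,m,box,z):
    M=np.zeros(m.shape,np.uint8);u0,u1,v0,v1=box;M[v0:v1,u0:u1]=m[v0:v1,u0:u1]
    M=cv2.morphologyEx(M,cv2.MORPH_CLOSE,np.ones((3,3)))
    cs=max(cv2.findContours(M,0,cv2.CHAIN_APPROX_NONE)[0],key=cv2.contourArea)
    X=onplane(cv2.convexHull(cs)[:,0].astype(float),z)[:,:2]*1000
    r=cv2.minAreaRect(X.astype(np.float32));print(name,np.round(r[0],1),np.round(r[1],1),round(r[2],2))
hsv=cv2.cvtColor(c,cv2.COLOR_RGB2HSV).astype(int);H,S,V=[hsv[...,i] for i in range(3)]
fit("box foot",(V>170)&(S<50),(209,250,180,255),.006)
fit("relay",(H<30)&(S>100)&(V>200),(215,242,205,235),.048)
C=(H>90)&(H<125)&(S>100)
fit("cover",C,(315,360,225,275),.003)
# walls/ears via height, symmetric: catches
P=d["P"]
m=np.zeros(V.shape,bool);m[185:245,205:252]=1
q=P[m&(P[...,2]>.040)&(P[...,2]<.047)];print("seal ring",cv2.minAreaRect((q[:,:2]*1000).astype(np.float32)),len(q),(q.max(0)+q.min(0))/2)
k=m&(V<70)
for n,s in(("far catch",k&(P[...,0]>.635)),("near",k&(P[...,0]<.565))):
    q=P[s&(P[...,2]>.045)];print(n,len(q),q.mean(0).round(4) if len(q) else "")
print(bot.observe()["position"])
E
```

```text
box foot [606.5 189.6] [175.7  90.3] 1.64
relay [593.4 179.7] [18.7 37.7] 57.45
cover [524.  -83.2] [67.8 93.8] 82.16
seal ring ((597.74951171875, 190.19122314453125), (84.2057113647461, 62.93135070800781), 1.3261748552322388) 150 [0.5978522  0.18958331 0.04349521]
far catch 9 [0.6439 0.1889 0.0565]
near 5 [0.5534 0.1857 0.0534]
[0.24550092 0.57449739 0.23086911]
```

```bash
python3 - <<'E'
from h import *
P=np.load("top0.npz")["P"];S=np.load("side0.npz")["P"]
for Q in(P,S):
    q=Q[np.isfinite(Q[...,0])]
    m=(q[:,0]>.05)&(q[:,0]<.8)&(q[:,1]>-.2)&(q[:,1]<.65)&(q[:,2]>.07)
    q=q[m]; g={}
    for a,b,z in q: 
        k=(round(a,1),round(b,1)); g[k]=max(g.get(k,0),round(z,2))
    print(g)
_,_,f=grab("top");K=f["K"];T=f["cam_to_world"]
uv=np.array([[80,92],[214,85],[225,332],[88,342],[543,257],[652,273],[632,425],[525,409],[107,145],[200,145],[200,277],[107,281],[122,180],[171,180],[171,240],[122,240]],float)/4+[190-.375,165-.375]
r=np.c_[(uv[:,0]-K[0,2])/K[0,0],(uv[:,1]-K[1,2])/K[1,1],np.ones(len(uv))]@T[:3,:3].T
z=np.r_[[.006]*4,[.004]*4,[.045]*4,[.048]*4]
X=(T[:3,3]+r*((z-T[2,3])/r[:,2])[:,None])[:,:2]*1000
for i in range(0,16,4):
    x=X[i:i+4]; e=x[[0,1]].mean(0)-x[[2,3]].mean(0); print(x.round(1).tolist(),x.mean(0).round(1),"len",np.linalg.norm(e).round(1),"yaw",np.degrees(np.arctan2(e[1],e[0])).round(2))
E
```

```text
{(np.float64(0.8), np.float64(-0.1)): np.float64(0.16), (np.float64(0.8), np.float64(0.4)): np.float64(0.08), (np.float64(0.8), np.float64(0.0)): np.float64(0.08), (np.float64(0.8), np.float64(-0.2)): np.float64(0.12), (np.float64(0.3), np.float64(0.0)): np.float64(0.23), (np.float64(0.3), np.float64(0.1)): np.float64(0.26)}
{(np.float64(0.3), np.float64(0.2)): np.float64(0.36), (np.float64(0.3), np.float64(0.3)): np.float64(0.36), (np.float64(0.2), np.float64(0.2)): np.float64(0.33), (np.float64(0.8), np.float64(-0.1)): np.float64(0.15), (np.float64(0.3), np.float64(0.0)): np.float64(0.23), (np.float64(0.3), np.float64(0.1)): np.float64(0.26), (np.float64(0.8), np.float64(-0.2)): np.float64(0.1), (np.float64(0.4), np.float64(0.0)): np.float64(0.2), (np.float64(0.8), np.float64(-0.0)): np.float64(0.08), (np.float64(0.8), np.float64(0.4)): np.float64(0.07), (np.float64(0.8), np.float64(0.5)): np.float64(0.07)}
[[673.9, 235.1], [679.5, 150.6], [525.4, 140.7], [517.8, 225.7]] [599.2 188. ] len 155.4 yaw 3.56
[[574.8, -55.8], [566.0, -122.9], [473.1, -110.0], [481.6, -44.7]] [523.9 -83.4] len 93.9 yaw -7.35
[[637.4, 212.0], [638.2, 155.7], [558.9, 154.1], [555.7, 209.8]] [597.5 182.9] len 80.5 yaw 1.36
[[616.2, 202.0], [616.6, 172.5], [580.7, 171.7], [580.2, 201.1]] [598.4 186.8] len 35.9 yaw 1.39
```

```bash
python3 - <<'E'
from h import *
d=np.load("side0.npz");c,P=d["c"],d["P"]
save(cv2.resize(c[60:300,352:512],None,fx=2.5,fy=2.5,interpolation=cv2.INTER_CUBIC),"pics/s1.png")
for v in range(90,190,12): print(v,[(u,P[v,u].round(2).tolist()) for u in range(430,512,20)])
E
```

```text
90 [(430, [0.36, -0.82, 0.21]), (450, [0.29, -0.83, 0.21]), (470, [0.22, -0.79, 0.22]), (490, [0.16, -0.81, 0.22]), (510, [0.09, -0.82, 0.22])]
102 [(430, [0.35, -0.81, 0.16]), (450, [0.28, -0.84, 0.16]), (470, [0.21, -0.85, 0.17]), (490, [0.14, -0.87, 0.17]), (510, [0.26, 0.25, 0.36])]
114 [(430, [0.34, -0.83, 0.11]), (450, [0.27, -0.85, 0.11]), (470, [0.2, -0.86, 0.12]), (490, [0.13, -0.88, 0.12]), (510, [0.26, 0.25, 0.34])]
126 [(430, [0.33, -0.82, 0.07]), (450, [0.26, -0.84, 0.07]), (470, [0.18, -0.86, 0.07]), (490, [0.27, 0.22, 0.32]), (510, [0.05, -0.9, 0.08])]
138 [(430, [0.32, -0.59, 0.08]), (450, [0.26, -0.6, 0.08]), (470, [0.2, -0.63, 0.08]), (490, [0.26, 0.22, 0.3]), (510, [0.08, -0.67, 0.09])]
150 [(430, [0.32, -0.43, 0.08]), (450, [0.3, 0.11, 0.25]), (470, [0.28, 0.17, 0.27]), (490, [0.16, -0.47, 0.1]), (510, [0.08, -0.6, 0.07])]
162 [(430, [0.33, 0.07, 0.21]), (450, [0.29, 0.05, 0.21]), (470, [0.21, -0.36, 0.08]), (490, [0.16, -0.38, 0.08]), (510, [0.11, -0.42, 0.08])]
174 [(430, [0.32, 0.1, 0.2]), (450, [0.29, 0.13, 0.21]), (470, [0.21, -0.29, 0.07]), (490, [0.16, -0.31, 0.07]), (510, [0.11, -0.36, 0.06])]
186 [(430, [0.32, 0.11, 0.18]), (450, [0.29, 0.14, 0.19]), (470, [0.21, -0.28, 0.04]), (490, [0.16, -0.3, 0.04]), (510, [0.1, -0.34, 0.04])]
```

View pics/s1.png

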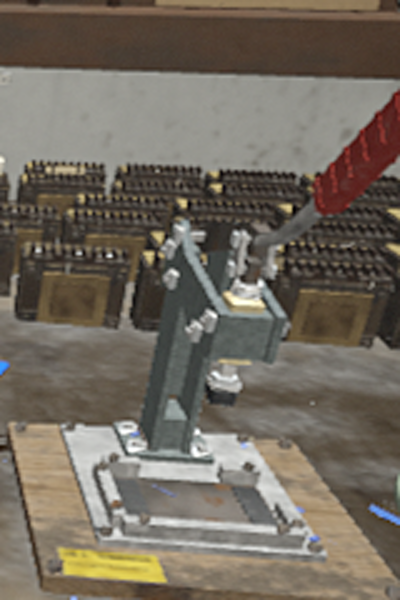

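The picture shows a toggle press whose red handle reaches z≈0.37 near (0.25,0.28). I lift before crossing and close the fingers on the way.

>>> {"method": "carry_out", "body": {"targets": [[0,0,-40,0,0,0,128],[0,0,-40,0,0,0,255],[0,0,-40,0,0,0,255],[-34,-15.4,0,0,0,0,255],[-34,-15.4,0,0,0,0,255]], "force": 40}}

```text
clock: 0.62
position: [0.2954, 0.5206, 0.3532]
tool_rot: [3.138, -0.0, 2.741]
force: [1.3, -0.3, -2.0]
grip_width: 0.0259
```

>>> {"method": "carry_out", "body": {"targets": [[-34,-15.4,0,0,0,0,255],[-34,-15.4,0,0,0,0,255],[-34,-15.4,0,0,0,0,255],[-34,-15.4,0,0,0,0,255],[-34,-15.4,0,0,0,0,255]]}}

```text
clock: 1.03
position: [0.423, 0.3805, 0.3513]
tool_rot: [3.142, -0.0, 2.738]
force: [-0.0, 0.2, 0.4]
grip_width: -0.0002
```

>>> {"method": "carry_out", "body": {"targets": [[-34,-15.4,0,0,0,0,255],[-34,-15.4,0,0,0,0,255],[-34,-15.4,0,0,0,0,255],[-34,-15.4,0,0,0,0,255],[-34,-15.4,0,0,0,0,255]]}}

```text
clock: 1.45
position: [0.5491, 0.2429, 0.3513]
tool_rot: [-3.142, -0.0, 2.738]
force: [0.7, 0.9, -0.3]
grip_width: -0.0001
```

>>> {"method": "carry_out", "body": {"targets": [[-34,-15.4,0,0,0,0,255],[-34,-15.4,0,0,0,0,255],[0,0,40,0,0,-1,255],[0,0,40,0,0,-1,255],[0,0,40,0,0,-1,255]]}}

```text
clock: 1.87
position: [0.5987, 0.1889, 0.2299]
tool_rot: [3.141, 0.001, 3.056]
force: [0.3, 0.9, -0.9]
grip_width: 0.0
```

>>> {"method": "carry_out", "body": {"targets": [[0,0,40,0,0,-1,255],[0,0,30,0,0,0,255],[0,0,0,0,0,0,255]]}}

```text
clock: 2.12
position: [0.5957, 0.1883, 0.1555]
tool_rot: [-3.139, -0.008, -3.126]
force: [0.2, -0.3, 0.4]
grip_width: -0.0001
```

>>> {"method": "carry_out", "body": {"targets": [[-3,0,35,0,0,0,255],[0,0,35,0,0,0,255],[0,0,22,0,0,0,255],[0,0,0,0,0,0,255]]}}

```text
clock: 2.45
position: [0.6002, 0.1891, 0.0668]
tool_rot: [-3.14, -0.004, -3.127]
force: [-0.6, -0.8, -0.5]
grip_width: 0.0002
```

```bash
python3 - <<'E'
from h import *
a,_,_=grab("top");b,_,_=grab("side")
A=cv2.resize(a[170:265,190:290],(400,380),interpolation=cv2.INTER_CUBIC);B=cv2.resize(b[180:275,220:320],(400,380),interpolation=cv2.INTER_CUBIC)
save(np.hstack([A,B]),"pics/r1.png");print(bot.observe()["position"])
E
```

```text
[0.60228033 0.1896866  0.07090735]
```

View pics/r1.png

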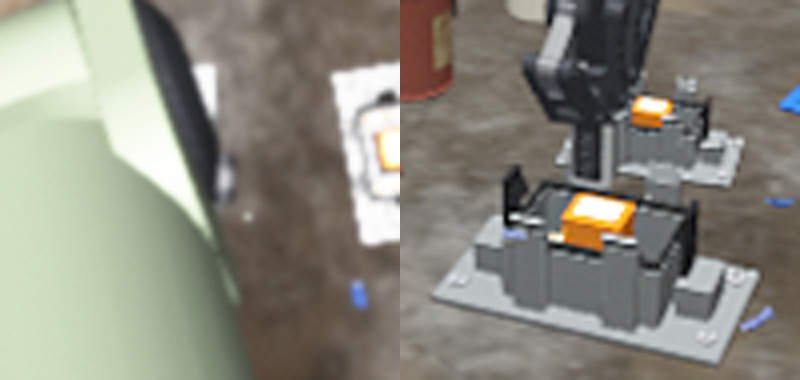

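Side crop: the closed fingertips (592,185) are over the relay's top, which is centred at (600,210). I go down in small steps and watch the force.

>>> {"method": "carry_out", "body": {"targets": [[0,0,15,0,0,0,255],[0,0,5,0,0,0,255],[0,0,4,0,0,0,255],[0,0,0,0,0,0,255]]}}

```text
clock: 2.88
position: [0.6024, 0.1898, 0.0465]
tool_rot: [3.141, 0.002, -3.127]
force: [-0.1, -0.1, 0.6]
grip_width: 0.0002
```

>>> {"method": "carry_out", "body": {"targets": [[0,0,3,0,0,0,255],[0,0,3,0,0,0,255],[0,0,0,0,0,0,255]]}}

```text
clock: 3.13
position: [0.6022, 0.1897, 0.04]
tool_rot: [3.141, 0.001, -3.127]
force: [0.3, -0.6, 1.1]
grip_width: 0.0
```

>>> {"method": "carry_out", "body": {"targets": [[0,0,2,0,0,0,255],[0,0,0,0,0,0,255]]}}

```text
clock: 3.3
position: [0.6021, 0.1897, 0.0377]
tool_rot: [3.141, 0.001, -3.127]
force: [3.0, 0.6, 3.8]
grip_width: 0.0002
```

```bash
python3 - <<'E'
from h import *
b,_,f=grab("side")
o=bot.observe();print(o["position"],o["force"])
T=np.linalg.inv(f["cam_to_world"]);K=f["K"]
for p in([*o["position"]],[.5985,.188,.048],[.5985,.188,.037]):
    q=K@(T[:3,:3]@np.array(p)+T[:3,3]);print((q[:2]/q[2]).round(1),((q[:2]/q[2]-[230,200])*8).round())
save(cv2.resize(b[200:270,230:310],None,fx=8,fy=8,interpolation=cv2.INTER_CUBIC),"pics/r2.png")
E
```

```text
[0.60204307 0.1896327  0.03773268] [3.57199978 0.92476891 3.88851627]
[268.  237.4] [304. 299.]
[269.9 233.2] [319. 265.]
[269.8 237.7] [319. 301.]
```

View pics/r2.png

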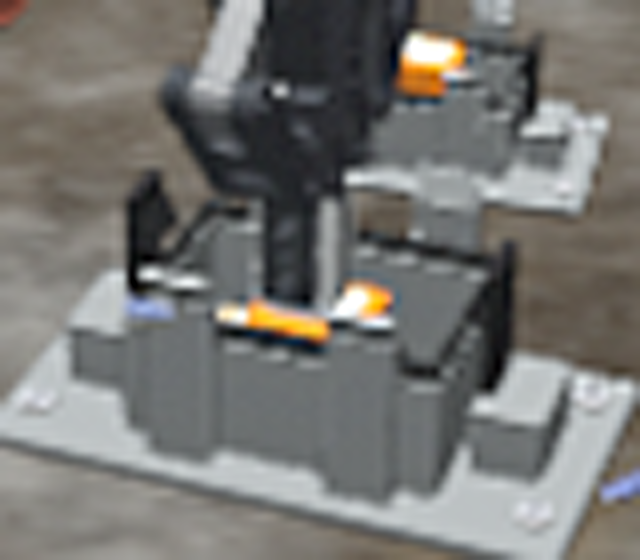

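The relay (295,310) has gone down with the fingertips on it. I press on to the hard stop.

>>> {"method": "carry_out", "body": {"targets": [[0,0,2,0,0,0,255],[0,0,0,0,0,0,255]]}}

```text
clock: 3.52
position: [0.6021, 0.1897, 0.0369]
tool_rot: [3.141, 0.001, -3.127]
force: [-3.9, -1.2, 25.4]
grip_width: -0.0
```

>>> {"method": "carry_out", "body": {"targets": [[0,0,2,0,0,0,255],[0,0,0,0,0,0,255]]}}

```text
clock: 3.68
position: [0.6022, 0.1897, 0.0366]
tool_rot: [3.141, 0.002, -3.127]
force: [-15.5, -4.9, 55.3]
grip_width: 0.0003
```

Hard stop reached at z = 36.9 mm with 55 N; the relay is home. Next I retreat and go to the cover.

>>> {"method": "carry_out", "body": {"targets": [[0,0,-25,0,0,0,255],[0,0,-35,0,0,0,255],[0,0,-35,0,0,0,255],[0,0,-30,0,0,0,255],[10,-34,0,0,0,0,128]]}}

```text
clock: 4.1
position: [0.5945, 0.162, 0.1637]
tool_rot: [3.136, 0.007, -3.12]
force: [1.1, 1.1, -0.2]
grip_width: 0.0105
```

>>> {"method": "carry_out", "body": {"targets": [[10,-34,0,0,0,0,0],[10,-34,0,0,0,0,0],[10,-34,0,0,0,0,0],[10,-34,0,0,0,0,0],[10,-34,0,0,0,0,0]]}}

```text
clock: 4.52
position: [0.5434, -0.017, 0.1582]
tool_rot: [-3.142, -0.001, -3.126]
force: [1.1, -0.9, -0.5]
grip_width: 0.0722
```

>>> {"method": "carry_out", "body": {"targets": [[10,-34,0,0,0,0,0],[12,-34,0,0,0,0,0],[0,0,0,0,0,0.73,0],[0,0,0,0,0,0.7,0],[0,0,0,0,0,0,0]]}}

```text
clock: 4.93
position: [0.5231, -0.0843, 0.1582]
tool_rot: [-3.141, -0.001, 3.002]
force: [-0.6, 0.4, 0.9]
grip_width: 0.0857
```

```bash
python3 - <<'E'
from h import *
c,P,f=grab("top");s,Q,_=grab("side");o=bot.observe();print(o["position"],o["tool_rot"],o["grip_width"])
for n,c_,P_,r in(("top box",c,P,(180,255,205,250)),("side",s,Q,(215,270,235,310))):
    hs=cv2.cvtColor(c_,cv2.COLOR_RGB2HSV);m=np.zeros(hs.shape[:2],bool);m[r[0]:r[1],r[2]:r[3]]=1
    q=P_[m&(hs[...,0]<25)&(hs[...,1]>130)&(hs[...,2]>150)];print(n,len(q),np.nanmedian(q,0).round(4),np.nanpercentile(q[:,2],90).round(4))
A=cv2.resize(c[170:270,190:290],(400,400),interpolation=cv2.INTER_CUBIC);B=cv2.resize(s[180:280,220:320],(400,400),interpolation=cv2.INTER_CUBIC)
save(np.hstack([A,B]),"pics/r3.png")
E
```

```text
[ 0.52349253 -0.08340455  0.15821891] [-3.14150477e+00 -5.71670095e-04  3.00993891e+00] 0.08554414737746065
top box 26 [0.5865 0.1766 0.0258] 0.0369
side 37 [0.6023 0.1962 0.0351] 0.0365
```

View pics/r3.png

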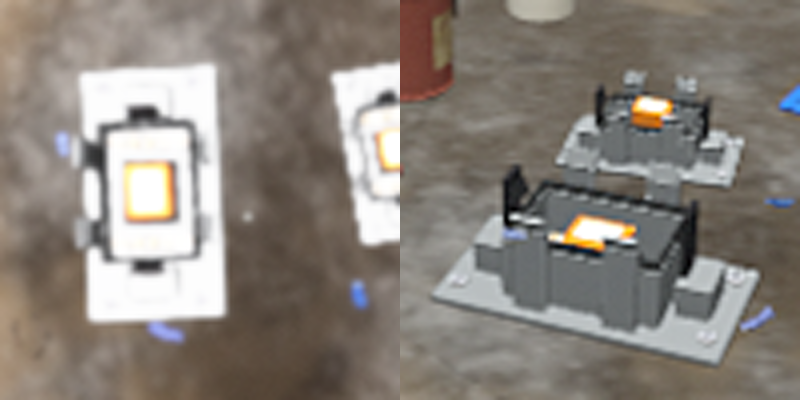

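The relay is home: its top is well below the seal in the side crop at (600,230), z ≈ 36.5 mm. I go down on the cover's rib.

>>> {"method": "carry_out", "body": {"targets": [[0,0,40,0,0,0,0],[0,0,40,0,0,0,0],[0,0,37,0,0,0,0],[0,0,20,0,0,0,0],[0,0,10,0,0,0,0]]}}

```text
clock: 5.45
position: [0.5221, -0.0829, 0.0084]
tool_rot: [3.141, -0.004, 3.01]
force: [0.3, 0.4, -0.5]
grip_width: 0.0853
```

>>> {"method": "carry_out", "body": {"targets": [[0,0,4,0,0,0,60],[0,0,0,0,0,0,150],[0,0,0,0,0,0,255],[0,0,0,0,0,0,255],[0,0,0,0,0,0,255]], "force": 80}}

```text
clock: 5.87
position: [0.5244, -0.0838, 0.0085]
tool_rot: [3.141, 0.002, 3.007]
force: [-0.1, 0.1, -0.5]
grip_width: 0.0256
```

>>> {"method": "carry_out", "body": {"targets": [[0,0,0,0,0,0,255],[0,0,0,0,0,0,255],[0,0,0,0,0,0,255]]}}

```text
clock: 6.12
position: [0.5243, -0.0838, 0.0087]
tool_rot: [3.141, 0.002, 3.007]
force: [-3.8, 0.9, 16.6]
grip_width: 0.0183
```

>>> {"method": "carry_out", "body": {"targets": [[0,0,-5,0,0,0,255],[0,0,-15,0,0,0,255],[0,0,-30,0,0,0,255],[0,0,-35,0,0,0,255],[0,0,-35,0,0,0,255]]}}

```text
clock: 6.53
position: [0.5232, -0.0837, 0.129]
tool_rot: [-3.142, -0.0, 3.007]
force: [0.3, -0.3, -0.2]
grip_width: 0.0181
```

```bash
python3 - <<'E'
from h import *
c,P,f=grab("top");K=f["K"];T=f["cam_to_world"];o=bot.observe();print(o["position"],o["tool_rot"],o["grip_width"],o["force"])
def onp(uv,z):
    uv=np.array(uv,float);r=np.c_[(uv[:,0]-K[0,2])/K[0,0],(uv[:,1]-K[1,2])/K[1,1],np.ones(len(uv))]@T[:3,:3].T
    return (T[:3,3]+r*((z-T[2,3])/r[:,2])[:,None])[:,:2]*1000
g=cv2.GaussianBlur(cv2.cvtColor(c,cv2.COLOR_RGB2GRAY),(3,3),0).astype(float)
def cross(line,th):  # subpixel outermost rising crossing
    i=np.argmax(line>th); return i-1+(th-line[i-1])/(line[i]-line[i-1])
th=175;pts={}
rows=[r for r in range(190,248) if not 200<=r<=236]   # skip ears
pts["L"]=onp([(198+cross(g[r,198:228],th),r) for r in rows],.006)
pts["R"]=onp([(258-cross(g[r,228:259][::-1],th),r) for r in rows],.006)
cols=range(215,241)
pts["T"]=onp([(u,178+cross(g[178:200,u],th)) for u in cols],.006)
pts["B"]=onp([(u,260-cross(g[238:261,u][::-1],th)) for u in cols],.006)
L={}
for k,X in pts.items():
    vx,vy,x0,y0=cv2.fitLine(X.astype(np.float32),cv2.DIST_HUBER,0,.01,.01).ravel(); L[k]=(vx,vy,x0,y0)
    a=np.degrees(np.arctan2(vy,vx)); a=(a+45)%90-45; print(k,"yaw",a.round(2),x0.round(1),y0.round(1))
def inter(a,b):
    A=np.array([[a[0],-b[0]],[a[1],-b[1]]]);t=np.linalg.solve(A,[b[2]-a[2],b[3]-a[3]]);return np.array(a[2:])+t[0]*np.array(a[:2])
C=[inter(L[a],L[b]) for a,b in("TL","TR","BR","BL")];print(np.round(C,1).tolist(),"centre",np.mean(C,0).round(1))
s,Q,fs=grab("side");save(cv2.resize(s[100:270,250:400],(600,680)),"pics/g.png");save(s[100:270,240:420].repeat(3,0).repeat(3,1),"pics/g.png")
E
```

```text
[ 0.52604435 -0.08426076  0.13529827] [3.14102797 0.00728344 3.00631643] 0.018549623418875644 [ 5.90559636 -1.07027375  9.42144527]
L yaw 5.35 581.8 231.3
R yaw 3.08 599.4 144.6
T yaw 5.31 679.2 194.8
B yaw 4.34 519.7 186.4
[[675.0, 240.0], [683.5, 149.10000610351562], [523.2000122070312, 140.5], [516.7000122070312, 225.1999969482422]] centre [599.6 188.7]
```

View pics/g.png

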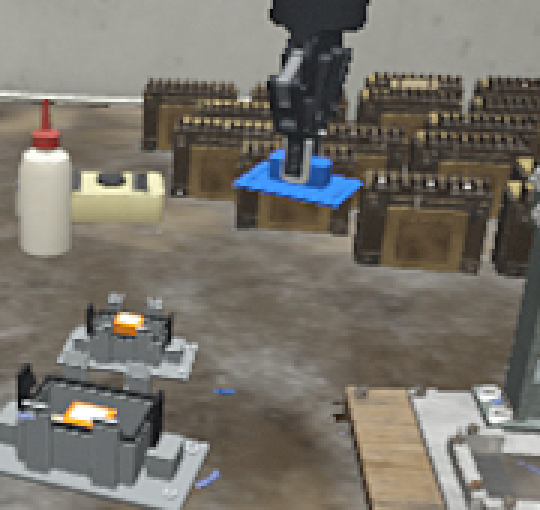

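The cover hangs level in the gripper at (297,180). I carry it over the box.

>>> {"method": "carry_out", "body": {"targets": [[-4.7,35,0,0,0,0,255],[-4.7,35,0,0,0,0,255],[-4.7,35,0,0,0,0,255],[-4.7,35,0,0,0,0,255],[-4.7,35,0,0,0,0,255]]}}

```text
clock: 7.05
position: [0.5706, 0.0883, 0.1276]
tool_rot: [3.141, 0.0, 3.007]
force: [0.5, 0.1, -0.2]
grip_width: 0.0181
```

>>> {"method": "carry_out", "body": {"targets": [[-4.7,35,0,0,0,0,255],[-4.7,35,0,0,0,0,255],[-4.7,35,0,0,0,0,255],[0,0,0,0,0,-0.9,255],[0,0,0,0,0,-0.9,255]]}}

```text
clock: 7.47
position: [0.5982, 0.1915, 0.127]
tool_rot: [3.141, -0.0, -3.08]
force: [0.1, -1.0, -0.1]
grip_width: 0.0181
```

>>> {"method": "carry_out", "body": {"targets": [[0,0,20,0,0,0,255],[0,0,20,0,0,0,255],[0,0,0,0,0,0,255],[0,0,0,0,0,0,255]]}}

```text
clock: 7.8
position: [0.598, 0.1884, 0.087]
tool_rot: [-3.141, -0.002, -3.088]
force: [-0.1, 0.7, 0.3]
grip_width: 0.018
```

```bash
python3 - <<'E'
from h import *
s,Q,f=grab("side");o=bot.observe();print(o["position"],o["tool_rot"],o["grip_width"],o["force"])
save(cv2.resize(s[170:280,210:330],(720,660)[:2] if 0 else (654,600),interpolation=cv2.INTER_CUBIC),"pics/p1.png")
E
```

```text
[0.59864977 0.18864083 0.08791869] [-3.14150589e+00  1.13643629e-05 -3.08790001e+00] 0.017991845488637918 [0.9164732  0.45482751 0.12283635]
```

View pics/p1.png

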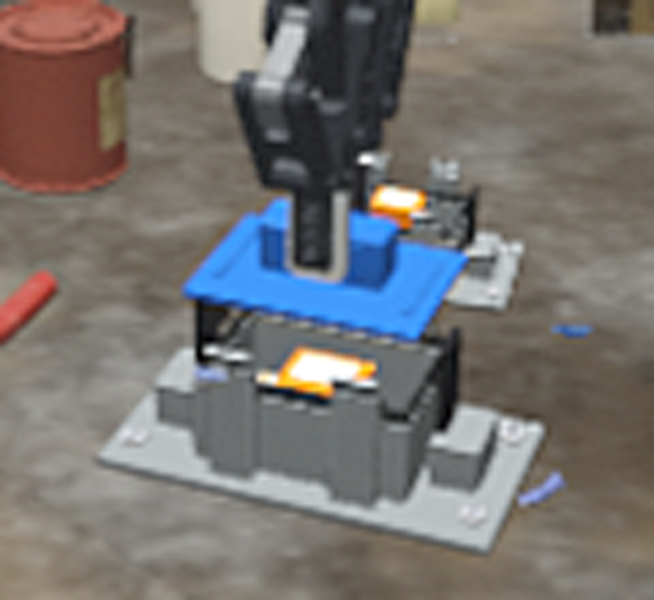

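```bash
python3 - <<'E'
from h import *
s,Q,f=grab("side");K=f["K"];T=f["cam_to_world"]
def onp(uv,z):
    uv=np.array(uv,float)/5.45+[209.6,169.6];r=np.c_[(uv[:,0]-K[0,2])/K[0,0],(uv[:,1]-K[1,2])/K[1,1],np.ones(len(uv))]@T[:3,:3].T
    return (T[:3,3]+r*((z-T[2,3])/r[:,2])[:,None])[:,:2]*1000
def rep(n,X,Lx,Ly): # left(+x,+y), front(-x,+y), right(-x,-y)
    e=X[0]-X[1];w=X[1]-X[2];c=(X[0]+X[2])/2
    print(n,X.round(1).tolist(),"centre",c.round(1),"yaw",np.degrees(np.arctan2(e[1],e[0])).round(2),np.degrees(np.arctan2(-w[0],w[1])).round(2),np.linalg.norm(e).round(1),np.linalg.norm(w).round(1))
rep("foot",onp([(98,462),(490,553),(543,432)],0.0),0,0)
rep("cover",onp([(185,297),(410,341),(467,260)],.083),0,0)
rep("catchtops",onp([(197,300),(457,330),(457,330)],.062),0,0)
z=Q[215:235,240:300][...,2];
h=cv2.cvtColor(s,cv2.COLOR_RGB2HSV);m=np.zeros(h.shape[:2],bool);m[200:240,235:300]=1
m&=(h[...,0]>95)&(h[...,0]<125)&(h[...,1]>150);q=Q[m]
print("blue z pct",np.nanpercentile(q[:,2],[5,25,50,75,95]).round(4))
E
```

```text
foot [[675.7, 232.3], [519.7, 221.4], [526.2, 138.5]] centre [600.9 185.4] yaw 3.98 4.46 156.4 83.1
cover [[637.0, 231.9], [552.4, 225.4], [554.1, 161.9]] centre [595.5 196.9] yaw 4.39 1.51 84.9 63.6
catchtops [[648.5, 199.8], [551.2, 178.0], [551.2, 178.0]] centre [599.8 188.9] yaw 12.61 -0.0 99.8 0.0
blue z pct [0.0805 0.0819 0.0825 0.0838 0.1038]
```

>>> {"method": "carry_out", "body": {"targets": [[0,0,10,0,0,-0.1,255],[0,0,6,0,0,0,255],[0,0,4,0,0,0,255],[0,0,0,0,0,0,255]]}}

```text
clock: 8.23
position: [0.598, 0.1885, 0.0663]
tool_rot: [-3.141, -0.001, -3.077]
force: [0.0, 0.3, -0.9]
grip_width: 0.0183
```

>>> {"method": "carry_out", "body": {"targets": [[0,0,3,0,0,0,255],[0,0,2,0,0,0,255],[0,0,0,0,0,0,255]]}}

```text
clock: 8.48
position: [0.5987, 0.1884, 0.0622]
tool_rot: [-3.141, 0.0, -3.078]
force: [0.1, -0.5, 0.1]
grip_width: 0.0182
```

The cover is between the ears with no side force. Now I press, with more grip.

>>> {"method": "carry_out", "body": {"targets": [[0,0,1.5,0,0,0,255],[0,0,1.5,0,0,0,255],[0,0,0,0,0,0,255]], "force": 110}}

```text
clock: 8.73
position: [0.5989, 0.1884, 0.0594]
tool_rot: [-3.141, 0.001, -3.078]
force: [0.7, -2.8, 1.7]
grip_width: 0.0174
```

>>> {"method": "carry_out", "body": {"targets": [[0,0,1.5,0,0,0,255],[0,0,1.5,0,0,0,255],[0,0,0,0,0,0,255]]}}

```text
clock: 8.98
position: [0.5995, 0.1884, 0.0572]
tool_rot: [3.142, 0.002, -3.078]
force: [-1.5, -3.9, 13.2]
grip_width: 0.0174
```

>>> {"method": "carry_out", "body": {"targets": [[0,0,1.5,0,0,0,255],[0,0,0,0,0,0,255]]}}

```text
clock: 9.15
position: [0.5988, 0.1884, 0.055]
tool_rot: [-3.141, 0.001, -3.078]
force: [1.3, -3.1, 4.0]
grip_width: 0.0174
```

>>> {"method": "carry_out", "body": {"targets": [[0,0,1,0,0,0,255],[0,0,0,0,0,0,255]]}}

```text
clock: 9.32
position: [0.5987, 0.1884, 0.0537]
tool_rot: [-3.141, 0.0, -3.078]
force: [1.1, -3.4, 4.1]
grip_width: 0.0173
```

>>> {"method": "carry_out", "body": {"targets": [[0,0,1,0,0,0,255],[0,0,0,0,0,0,255]]}}

```text
clock: 9.48
position: [0.5987, 0.1884, 0.0527]
tool_rot: [-3.141, 0.0, -3.078]
force: [1.6, -3.7, 3.0]
grip_width: 0.0176
```

>>> {"method": "carry_out", "body": {"targets": [[0,0,1,0,0,0,255],[0,0,0,0,0,0,255]]}}

```text
clock: 9.65
position: [0.5987, 0.1884, 0.0518]
tool_rot: [-3.141, 0.0, -3.078]
force: [1.4, -3.6, 4.3]
grip_width: 0.0175
```

>>> {"method": "carry_out", "body": {"targets": [[0,0,1,0,0,0,255],[0,0,0,0,0,0,255]]}}

```text
clock: 9.82
position: [0.5987, 0.1884, 0.0509]
tool_rot: [-3.141, 0.0, -3.078]
force: [0.6, -3.6, 5.6]
grip_width: 0.0172
```

>>> {"method": "carry_out", "body": {"targets": [[0,0,1,0,0,0,255],[0,0,0,0,0,0,255]]}}

```text
clock: 9.98
position: [0.5987, 0.1884, 0.05]
tool_rot: [-3.141, 0.0, -3.078]
force: [0.5, -3.3, 7.3]
grip_width: 0.0175
```

>>> {"method": "carry_out", "body": {"targets": [[0,0,1,0,0,0,255],[0,0,0,0,0,0,255]]}}

```text
clock: 10.15
position: [0.5987, 0.1884, 0.0491]
tool_rot: [-3.141, 0.0, -3.078]
force: [-1.7, -5.1, 9.5]
grip_width: 0.0177
```

>>> {"method": "carry_out", "body": {"targets": [[0,0,1,0,0,0,255],[0,0,0,0,0,0,255]]}}

```text
clock: 10.32
position: [0.5987, 0.1884, 0.0488]
tool_rot: [-3.141, 0.0, -3.078]
force: [-4.9, -6.8, 23.1]
grip_width: 0.0175
```

>>> {"method": "carry_out", "body": {"targets": [[0,0,1,0,0,0,255],[0,0,0,0,0,0,255]]}}

```text
clock: 10.48
position: [0.5988, 0.1884, 0.0487]
tool_rot: [-3.141, 0.0, -3.078]
force: [-11.5, -8.6, 40.6]
grip_width: 0.0178
```

>>> {"method": "carry_out", "body": {"targets": [[0,0,-0.8,0,0,0,255],[0,0,0,0,0,0,255],[0,0,0,0,0,0,255]]}}

```text
clock: 10.73
position: [0.5987, 0.1884, 0.0488]
tool_rot: [-3.141, 0.0, -3.078]
force: [-6.2, -7.0, 26.5]
grip_width: 0.0172
```

```bash
python3 - <<'E'
from h import *
s,Q,f=grab("side");o=bot.observe();print(o["position"],o["tool_rot"],o["grip_width"],o["force"])
h=cv2.cvtColor(s,cv2.COLOR_RGB2HSV);m=np.zeros(h.shape[:2],bool);m[205:250,235:310]=1
m&=(h[...,0]>95)&(h[...,0]<125)&(h[...,1]>120);q=Q[m]
print(len(q),"blue z",np.nanpercentile(q[:,2],[5,25,50,75,95]).round(4))
p=q[q[:,2]<.056];A=np.c_[p[:,0]-.6,p[:,1]-.19,np.ones(len(p))];print("plate plane",np.linalg.lstsq(A,p[:,2],rcond=None)[0].round(4))
save(cv2.resize(s[190:270,230:320],(675,600),interpolation=cv2.INTER_CUBIC),"pics/p2.png")
E
```

```text
[0.59872635 0.18841118 0.04877453] [-3.14144651e+00  4.58850110e-04 -3.07762641e+00] 0.017010594071476655 [-5.93370529 -6.92906709 26.24048818]
541 blue z [0.0412 0.0428 0.0436 0.0534 0.0651]
plate plane [-0.0432  0.1687  0.0423]
```

View pics/p2.png

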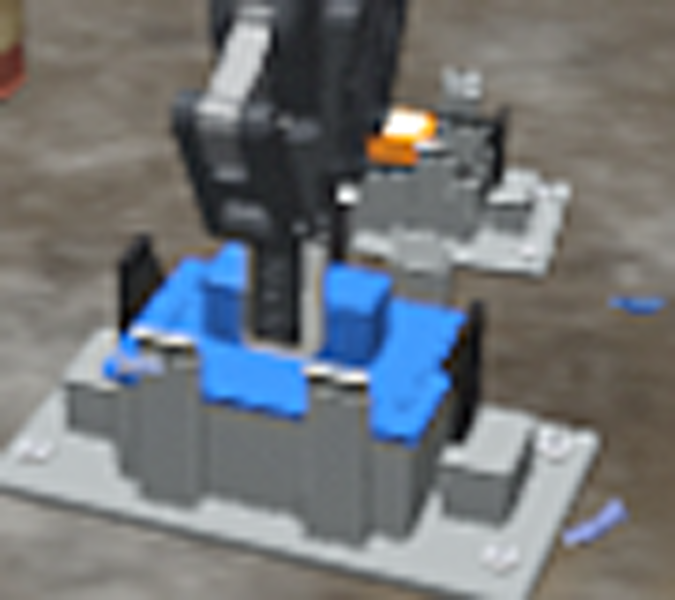

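The cover sits flat between the ears at (300,350), with both black catches, at (138,285) and (475,370), standing over its ends. The plate top is at about 43.6 mm, so the underside is at about 40 mm. The push is steady at 26 N, so I hand in.

```bash
python3 -c "
from h import *
print(bot.job_done())"
```

```text
the job is handed in; nothing more can be done
None
```

I closed up the larger grey box and handed the job in at about 10.8 s, with the gripper still pressing the cover down at about 26 N. The interface gave no verdict.

- **Relay:** I pushed it onto its hard stop with the closed fingertips. The TCP stopped at 36.9 mm against 55 N, and the cameras then read the relay top at about 36.5 mm (home is 37 mm).
- **Cover:** I gripped it by the rib, fitted it between the ears and pressed it down. The force peaked at about 13 N on the ramps and dropped to 3–4 N. It then followed the seal's stiffness until the cover bottomed, with the underside at about 40 mm and the plate top measured at about 43.6 mm.
- **Catches:** In the last side view both stand over the ends of the cover, which looks level. I never saw the second force peak (10–22 N) that should come just before the snap. It may have fallen between my 1 mm steps, so the snap rests on the cover's height, the force drop and the picture.
- **Forces:** The push through the held cover briefly reached 40.6 N before I eased it to 26 N. About 6–7 N of sideways force remained at the end.
- **Bystanders:** No path went near them and no unexpected contact force showed up on the way. I did not measure their positions again at the end.
- **Disagreement:** The box's angle came out between 1.4° and about 4–5° in different measurements. I used about 3.7°, and the cover went in between the ears without side force.

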